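Roll a tubular bayonet lamp home and snap the socket cover shut

ROBOT

A 6-joint arm with a two-finger parallel gripper is mounted at the origin on the work surface. World frame = base frame: x ahead of the robot, y to its left, z up, the work surface at z = 0. Lengths are in m, angles in rad, forces in N, time in s.
With the tool pointing down it reaches from about 0.4 to 0.825 m from the base axis. Payload 7 kg.
Tool frame: the origin (TCP) lies between the finger pads; the fingertips stand ahead of it and the grasp point (between the pads) is the TCP (robot.tip_reach is the z of the fingertips in the tool frame, in m); z points along the fingers, y is the line along which they close (so a half turn about z gives the same grasp; the last joint's range is limited). The gripper opens to 85 mm and grips with 20 to 120 N. Pads are 22 mm wide; open, the fingers measure 114 mm over their backs; the gripper's body (76 mm by 85 mm) begins 54 mm behind the grasp point. The pads swing forward as they close: fully open they stand 13 mm farther back than shut.
Start: joints at [-0.929, 0.359, 0.012, 0, -1.224, -0.288], TCP at [0.234, -0.633, 0.25] pointing down, gripper open.
Joint ranges: [-3.07, 3.07], [-1.43, 2.12], [-1.02, 1.25], [-3.03, 1.67], [-3.05, -0], [-3.03, 3.03]. Speed limits (rad/s): [2.39, 2.39, 3.01, 3.14, 3.14, 3.14].

INTERFACE

Orientations are given as a rotation vector (axis times angle).
In Python, from cell import robot gives the robot as it stands.
- The arm moves only by the shell command python3 -m crank 'ROWS' [FORCE]. ROWS is a JSON object of lists of equal length, an entry for each row: "offset": the shift along the tool's x, y, z scaled (see below), a list of three; "delta_rot": the turn, a rotation vector about the tool's x, y, z scaled (see below), a list of three; "jaw": the opening, from -1 (shut) to 1 (fully open). A call has 1 to 20 rows; each row is the pose to reach, as a shift and turn from the pose commanded when the call began, along the tool's axes at that moment, turning the shorter way round; what a row does not reach only later rows make up. The controller multiplies each number of a shift by 75 cm and each number of a turn by 2 pi rad. A row lasts 1/10 s, in which the tool goes at most 50 mm and 8.59 degrees, less where a joint would pass 70% of its speed; a pose out of reach is approached as far as the arm can. A call with a number of a shift or a turn outside -1 to 1 is refused whole. A call with a gripper value outside its range is refused whole. The fingers move at their own pace and stop on an object; FORCE is the grip in N (left out, the last holds). Time passes only in rows, so rows that repeat a pose let the fingers close. It gives the time, the measured TCP pose, the force, the opening and the grip force at its end, in the units of the state.
- robot.observe(): the state, without advancing time (a new reading comes with each control period).
- robot.capture(name): name is "scene" or "top" or "wrist"; returns the picture (400x640x3 uint8, red, green, blue); there is no depth.
- robot.camera_info(name): a dict with "intrinsics" (3x3 intrinsics, pixels), "R" (3x3) and "t" (3): a world point X has camera coordinates R X + t. Camera axes: x right, y down, z forward; pixel columns grow to the right and rows downward; lengths in m; the calibration is good to about 2 mm. A picture is of the moment at which its call begins: read the wrist's pose just before it. camera_info takes no time and is no camera call; for the wrist camera it gives the pose at the moment of the call.
- robot.hand_in(): hands the job in; it is judged then, once.
The state is a dict: "time_s": time; "joint_pos": joint angles; "joint_vel": joint speeds; "tau": joint torques, N m; "eef_pos": TCP position; "ee_rot": TCP orientation; "ft_force": force on the tool from outside, world axes, zero at the start; "moment": the same for the moment, N m; "gripper_width": opening from 0.0 (shut) to 1.0 (fully open); "grasp_force": force on a finger pad.
Only numpy, scipy, OpenCV 4.12 (cv2) and the standard library are available. Lean on these libraries where they do the work, as an engineer would, in place of code of your own. Each camera call takes 0.05 s, during which the arm holds its last target. There are 200 camera calls.

TASK

Fit the white tubular lamp into the brass wall lamp that lies on the shelf: turn it by rolling it along the wooden board until its two bayonet pins point straight up and down, bring it up against the two tall stop posts with its cap under the open socket cover, then press the hinged cover down over the cap until it snaps and stays shut. Roll or slide the lamp but do not lift it off the board, and leave the other things on the shelf where they are.

Things in the scene. Friction and masses are not known exactly. Their poses are not given: they have to be found in the camera images.
- wall_lamp: Fixed wooden board, 185 x 380 x 12 mm, with the wall lamp's brass parts. Origin: shelf height, mid-length, 65 mm from its edge nearer the robot. x across it away from the robot, y along it (rolling direction), z up; top at z = 12. At x = 56 to 92, y from 103 mm: brass hinge block 33 mm high; behind it (y over 119) a rosette 28 mm high; at x = 104 to 116, y = 57 to 70 the catch's post, 50 mm high
- home (a point): Where the tube's mid-point must finally be: board frame x = 0, y = 77.5, z = 34.5 mm; axes as the board's. The tube then touches two brass stop posts, 10 mm wide, 35 mm above the board, at x = -40 and 40 mm, faces at y = 100 mm: a 70 mm gap between them lets a finger through. Two low posts (14 mm, faces at y = -172 mm) at the other end only keep the lamp on the board
- lamp: Loose lamp, about 140 g: white tube 45 mm across, 100 mm long, lying on its side. Origin mid-tube on its axis; x along the axis to the brass bayonet cap (26 mm across, x = 50 to 86 mm). Rolling s along the board turns it s / 22.5 mm rad; slid in a closed grip it does not turn. Pushed sideways by a finger, or between loosely opened fingers, it rolls, coasting a few mm unless pushed slowly
- lamp_cap: The lamp's cap with its two bayonet pins, fixed stiffly to the tube at an angle that differs from lamp to lamp; turn the whole lamp. Origin and x axis as lamp. The pins (steel, 5 mm thick, a pair alike, one to each side) lie along its z axis at x = 72 mm, tips 19 mm from the axis, clear of the board. Upright means z straight up or straight down
- cover (a joint): Hinge angle of the brass socket cover, rad: 0 shut, level over the cap; 1.1 wide open; starts near 1. A weak spring holds it open; below 0.2 rad a sprung ball resists (about 6 N at the tab), past about 0.1 it snaps to 0 and holds; let go earlier it springs half open. The upper pin must enter a 12 mm window: pins over 10 degrees off upright meet the cover, which then sticks or shoves the lamp away
- cover_hinge (a point): Point on the cover's hinge axis at the cover's mid-width, fixed to the board: board frame x = 74, y = 103.5, z = 49 mm. The axis is parallel to the board's x; shut, the cover reaches from it towards the board's -y, and it swings upwards to open
- cover_tab (a point): Middle of the pressing tab, on the cover's outer (upper) face, 54 mm from the hinge axis, 3 mm above the hinge plane. z: outward normal. Cover 32 mm wide, 3 mm thick, ending 66 mm from the hinge; pin window 20 to 32 mm from the hinge, plain face from there to the end; below it, 41 to 45 mm from the hinge, a skirt 17 mm deep that closes in front of the cap
- key_fob: Bystander: red plastic key fob 34 x 24 x 12 mm, lying on the board behind the stop posts
- pill_bottle: Bystander: glass pill bottle shaped like a salt shaker, 42 mm wide, 70 mm high, off the board's low-post end
- coin_roll: Bystander: copper coin roll standing on end, 25 mm in diameter, 55 mm high, beyond the board's far long edge
- ring_box: Bystander: walnut ring box 57 x 57 x 40 mm, before the board's near long edge
- dish: Bystander: ceramic dish 110 mm wide, 30 mm high
- glasses_case: Bystander: black spectacle case 60 x 150 x 36 mm
- door_chime: Bystander: grey door chime 65 x 100 x 32 mm
Not all that is in view belongs to the job. Leave any blue, pink or purple look-alike of the lamp alone.

How it is judged:
By the outcome, as a careful person would: the job done as asked, in the order asked, and still so for the second after the job is handed in, with the robot touching nothing.
It also fails if it takes over 51 s, if anything falls off the work surface, if the arm or the gripper's body presses on something with over 40 N, if the wrist force passes 120 N, or if a joint passes its speed limit or range.

## Working session

There is one attempt and no reset: what is moved stays moved. The work goes in short steps, Python scripts to look and compute and a shell command to move; the robot and the scene stay as the last step left them, time stands still between calls to the robot, and variables do not carry over. Pictures are saved under pics/ and viewed, at most 13 in all, crops included, and the job is handed in when it is done.

```bash
mkdir -p pics; ls; cat > h.py <<'E'
import numpy as np,cv2
from cell import robot
def snap(n,f):
    ci=robot.camera_info(n); im=robot.capture(n); cv2.imwrite(f'pics/{f}.png',im[...,::-1]); np.savez(f'pics/{f}.npz',K=ci['intrinsics'],R=ci['R'],t=ci['t']); return im,ci
def P(ci): 
    return np.array(ci['K' if 'K' in ci else 'intrinsics'])@np.c_[np.array(ci['R']),np.array(ci['t'])]
def proj(ci,X):
    p=P(ci)@np.r_[X,1]; return p[:2]/p[2]
def onz(ci,uv,z):
    M=P(ci); H=np.c_[M[:,0],M[:,1],M[:,2]*z+M[:,3]]; q=np.linalg.solve(H,[*uv,1]); return np.r_[q[:2]/q[2],z]
def tri(c1,u1,c2,u2):
    X=cv2.triangulatePoints(P(c1),P(c2),np.float64(u1),np.float64(u2))[:,0]; return X[:3]/X[3]
def ld(f): return dict(np.load(f'pics/{f}.npz'))
E
python3 - <<'E'
from h import *
a,_=snap('scene','scene0'); b,_=snap('top','top0')
print(robot.observe(), robot.tip_reach)
E
```

```text
pics
{'time_s': 0.1, 'joint_pos': array([-9.28875210e-01,  3.59347178e-01,  1.11906975e-02, -3.04305638e-04,
       -1.22409029e+00, -2.88076767e-01]), 'joint_vel': array([ 0.00026792, -0.00146636,  0.00204331, -0.00110276,  0.00032265,
       -0.00082175]), 'tau': array([-9.93502399e-04, -5.84765589e+01,  2.94109261e+01,  6.95452183e+00,
       -3.16932506e-03,  4.40647284e-06]), 'eef_pos': array([ 0.23372891, -0.63283906,  0.24945497]), 'ee_rot': array([ 5.52692497e-01, -3.09219191e+00, -2.23769511e-03]), 'ft_force': array([-0.67936285, -0.26246699,  0.29371102]), 'moment': array([-0.00490997, -0.02428667,  0.0272913 ]), 'grasp_force': 0.0, 'gripper_width': 0.9999496966408508} 0.019
```

View pics/scene0.png

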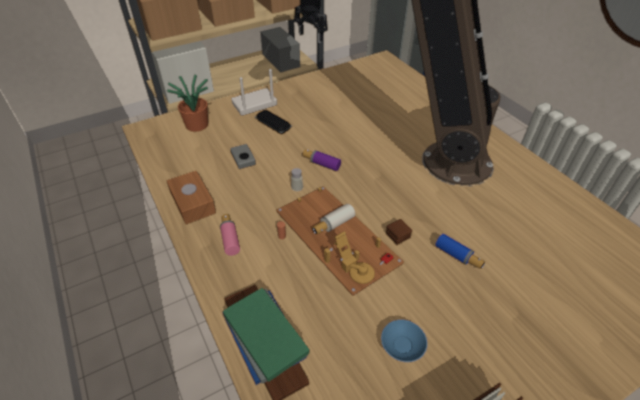

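View pics/top0.png

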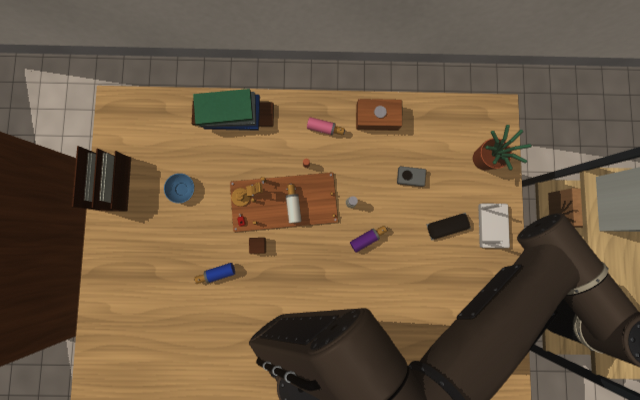

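White lamp on the board is at top (293,208) and scene (340,217). The look-alikes are blue (218,273), pink (322,127) and purple (367,240), so I'll leave those alone. Only the white one lies on the board with the brass parts.

```bash
python3 - <<'E'
from h import *
np.set_printoptions(precision=4,suppress=True)
t=ld('top0');s=ld('scene0')
for u in [(231,181),(333,174),(338,224),(233,231)]: print(onz(t,u,.012))
print('lampmid',onz(t,(293,208),.0345), tri(t,(293,208),s,(340,217)))
for n,u in dict(fob=(241,220),box=(257,245),bottle=(352,203),coin=(307,163),purple=(367,240),blue=(218,273)).items(): print(n,onz(t,u,.02))
from scipy.spatial.transform import Rotation as R
ci=robot.camera_info('wrist'); o=robot.observe(); Rt=R.from_rotvec(o['ee_rot']).as_matrix()
print(Rt); C=-np.array(ci['R']).T@ci['t']; print('cam in tool',Rt.T@(C-o['eef_pos'])); print(np.array(ci['R'])@Rt); print(ci['intrinsics'])
E
```

```text
[0.616  0.2743 0.012 ]
[ 0.6487 -0.0977  0.012 ]
[ 0.4657 -0.1178  0.012 ]
[0.4344 0.2598 0.012 ]
lampmid [0.519  0.0449 0.0345] [0.514  0.0486 0.0351]
fob [0.474 0.231 0.02 ]
box [0.3859 0.1708 0.02  ]
bottle [ 0.5421 -0.1672  0.02  ]
coin [ 0.6863 -0.0017  0.02  ]
purple [ 0.4098 -0.2217  0.02  ]
blue [0.2857 0.3049 0.02  ]
[[-0.9381 -0.3464 -0.0006]
 [-0.3464  0.9381  0.0013]
 [ 0.0001  0.0015 -1.    ]]
cam in tool [ 0.0686  0.0001 -0.1237]
[[-0.0002  1.     -0.    ]
 [-0.9633 -0.0002 -0.2686]
 [-0.2686 -0.      0.9633]]
[[349.4349   0.     317.0373]
 [  0.     349.4349 197.2874]
 [  0.       0.       1.    ]]
```

```bash
python3 -m crank '{"offset":[[-0.697,0.749,0.066],[-0.697,0.749,0.066],[-0.697,0.749,0.066],[-0.697,0.749,0.066],[-0.697,0.749,0.066],[-0.697,0.749,0.066],[-0.697,0.749,0.066],[-0.697,0.749,0.066],[-0.697,0.749,0.066],[-0.697,0.749,0.066],[-0.697,0.749,0.066],[-0.697,0.749,0.066],[-0.697,0.749,0.066],[-0.697,0.749,0.066],[-0.697,0.749,0.066],[-0.697,0.749,0.066],[-0.697,0.749,0.066],[-0.697,0.749,0.066],[-0.697,0.749,0.066],[-0.697,0.749,0.066]],"delta_rot":[[0,0,0.042],[0,0,0.042],[0,0,0.042],[0,0,0.042],[0,0,0.042],[0,0,0.042],[0,0,0.042],[0,0,0.042],[0,0,0.042],[0,0,0.042],[0,0,0.042],[0,0,0.042],[0,0,0.042],[0,0,0.042],[0,0,0.042],[0,0,0.042],[0,0,0.042],[0,0,0.042],[0,0,0.042],[0,0,0.042]],"jaw":[1,1,1,1,1,1,1,1,1,1,1,1,1,1,1,1,1,1,1,1]}'; python3 - <<'E'
from h import *
snap('wrist','w1'); print(robot.observe()['joint_pos'])
E
```

```text
time_s: 2.1
eef_pos: [0.5293, 0.0738, 0.201]
ee_rot: [-0.139, 3.138, 0.0]
ft_force: [-0.2, 0.3, -0.9]
gripper_width: 0.998
grasp_force: 0.0
[ 5.05739659e-01  1.67122315e-01 -3.68542923e-01  1.15415433e-07
 -1.03476702e+00 -1.98794655e+00]
```

View pics/w1.png

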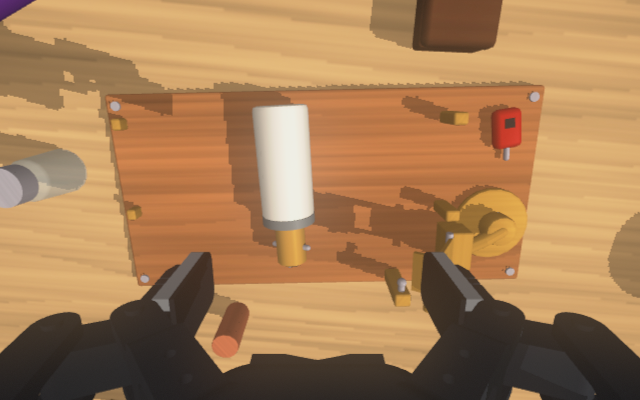

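The wrist view shows the white lamp with its tube from about (280,106) to (288,220) and cap to (292,265). The pins show at (276,244) and (307,248). Board corners are at (107,96), (543,86), (517,278) and (138,285). Hinge and cover are at the right, partly hidden by the finger.

```bash
cat > b.py <<'E'
from h import *
from scipy.optimize import least_squares
np.set_printoptions(precision=4,suppress=True)
def B2W(b,X): 
    c,s=np.cos(b[2]),np.sin(b[2]); X=np.asarray(X,float); return np.array([b[0]+c*X[0]-s*X[1],b[1]+s*X[0]+c*X[1],X[2]])
def W2B(b,X):
    c,s=np.cos(b[2]),np.sin(b[2]); d=np.asarray(X)[:2]-b[:2]; return np.array([c*d[0]+s*d[1],-s*d[0]+c*d[1],X[2]])
E
python3 - <<'E'
from b import *
w=ld('w1')
cor=[(-.065,-.19),(-.065,.19),(.12,.19),(.12,-.19)]; uv=[(107,96),(543,86),(517,278),(138,285)]
f=lambda b:np.concatenate([proj(w,B2W(b,[*c,.012]))-u for c,u in zip(cor,uv)])
r=least_squares(f,[.515,.077,.087]); b=r.x; print(b,r.fun)
np.save('board.npy',b)
for n,u,z in [('near end mid',(280,106),.0345),('far',(288,222),.0345),('capend',(291,262),.0345),('pinL',(276,244),.0345),('pinR',(307,248),.0345),('stopnear top',(456,116),.047),('fob',(507,125),.024),('fobend',(507,157),.015)]:
    print(n,W2B(b,onz(w,u,z)))
t=ld('top0');print('lamp',W2B(b,tri(t,(293,208),w,(285,170))))
E
```

```text
[0.517  0.0802 0.1096] [-4.0899 -1.0391  3.8765 -0.8755  0.9589  2.1892 -0.7457  2.4628]
near end mid [-0.0529 -0.0361  0.0345]
far [ 0.0459 -0.034   0.0345]
capend [ 0.0844 -0.0329  0.0345]
pinL [ 0.0665 -0.0456  0.0345]
pinR [ 0.071  -0.018   0.0345]
stopnear top [-0.0427  0.1012  0.047 ]
fob [-0.0332  0.1538  0.024 ]
fobend [-0.0044  0.1621  0.015 ]
lamp [-0.0013 -0.0349  0.0349]
```

```bash
python3 -m crank '{"offset":[[-0.119,-0.099,0.135],[-0.119,-0.099,0.135],[-0.119,-0.099,0.135],[-0.119,-0.099,0.135],[-0.119,-0.099,0.135],[-0.119,-0.099,0.135]],"delta_rot":[[0,0,-0.0034],[0,0,-0.0034],[0,0,-0.0034],[0,0,-0.0034],[0,0,-0.0034],[0,0,-0.0034]],"jaw":[1,1,1,1,1,1]}'; python3 -c "
from h import *
snap('wrist','w2')"
python3 -m crank '{"offset":[[0,0.133,0],[0,0.133,0],[0,0.133,0],[0,0.133,0],[0,0.133,0]],"delta_rot":[[0,0,0],[0,0,0],[0,0,0],[0,0,0],[0,0,0]],"jaw":[1,1,1,1,1]}'; python3 - <<'E'
from b import *
snap('wrist','w3')
b=np.load('board.npy'); tiles=[]
for n in ('w2','w3'):
    c=ld(n); u=proj(c,B2W(b,[.070,-.034,.0345])).astype(int); im=cv2.imread(f'pics/{n}.png')
    x0=int(np.clip(u[0]-65,0,510));y0=int(np.clip(u[1]-65,0,270));print(n,u,x0,y0)
    tiles.append(cv2.resize(im[y0:y0+130,x0:x0+130],(400,400),interpolation=cv2.INTER_CUBIC))
full=np.hstack([cv2.resize(cv2.imread(f'pics/{n}.png'),(320,200)) for n in('w2','w3')])
cv2.imwrite('pics/pins.png',np.vstack([np.hstack(tiles),cv2.resize(full,(800,200))[:200]]))
E
```

```text
time_s: 2.75
eef_pos: [0.6251, 0.0088, 0.1005]
ee_rot: [-0.174, 3.136, 0.0]
ft_force: [-0.1, 0.2, 0.9]
gripper_width: 0.998
grasp_force: 0.0
time_s: 3.3
eef_pos: [0.614, 0.1083, 0.1009]
ee_rot: [-0.176, 3.135, 0.001]
ft_force: [0.4, -0.5, 0.8]
gripper_width: 1.003
grasp_force: 0.0
w2 [405 172] 340 107
w3 [224 172] 159 107
```

View pics/pins.png

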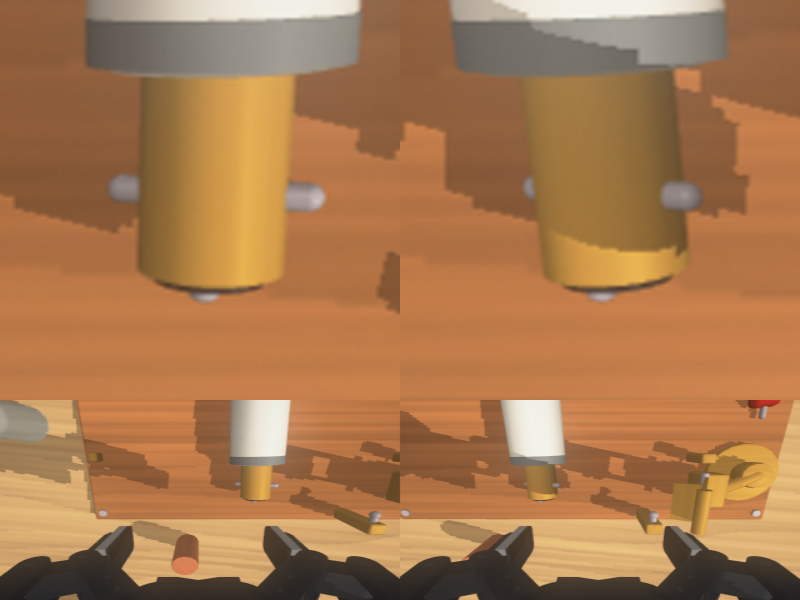

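```bash
cat > pin.py <<'E'
from b import *
def fit(views,b,x=.072,guess=(0,0),z=.0345):
    # views: list of (ci,[tipL,tipR,capL,capR] columns at pin row); phi = angle of +y-side pin above horizontal; cap edges = silhouette of r=13 mm cylinder
    def sil(c,y,zz,r):   # leftmost/rightmost column of circle (cross-section)
        a=np.linspace(0,2*np.pi,181); q=[proj(c,B2W(b,[x,y+r*np.cos(t),zz+r*np.sin(t)]))[0] for t in a]; return min(q),max(q)
    def f(p):
        out=[]
        for i,(c,o) in enumerate(views):
            y=p[1+i]; ph=p[0]; h=.0165
            R=sil(c,y+h*np.cos(ph),z+h*np.sin(ph),.0025); L=sil(c,y-h*np.cos(ph),z-h*np.sin(ph),.0025); C=sil(c,y,z,.013)
            out+=[L[0]-o[0],R[1]-o[1],C[0]-o[2],C[1]-o[3]]
        return [q for q in out if q==q]
    r=least_squares(f,[guess[0]]+[guess[1]]*len(views),x_scale=[.1]+[.003]*len(views),diff_step=1e-3); return r.x,r.fun
E
python3 - <<'E'
from pin import *
b=np.load('board.npy'); k=.325
v=[(ld('w2'),[340+109*k,340+325*k,340+138*k,340+287*k]),(ld('w3'),[159+124*k,159+303*k,159+132*k,159+285*k])]
for g in(0,.3,.7,1.0):
    x,f=fit(v,b,guess=(g,-.034)); print(np.degrees(x[0]),x[1:],f.round(1) if hasattr(f,'round') else f, np.sum(np.square(f)))
# board refs: full-image corners in w2/w3 bottom tiles (scale .8 view): pixel*1.6/.. 
for n,uv in(('w2',[(103,513)]),('w3',[(405,513),(758,514)])): pass
E
```

```text
23.40992404140657 [-0.0319 -0.0325] [-0.2 -0.4  0.3  0.3 -0.2 -0.2  0.9 -0.5] 1.479363330126038
23.409922535261856 [-0.0319 -0.0325] [-0.2 -0.4  0.3  0.3 -0.2 -0.2  0.9 -0.5] 1.4793633302073363
23.409899200431557 [-0.0319 -0.0325] [-0.2 -0.4  0.3  0.3 -0.2 -0.2  0.9 -0.5] 1.4793633315953605
23.40991776587523 [-0.0319 -0.0325] [-0.2 -0.4  0.3  0.3 -0.2 -0.2  0.9 -0.5] 1.4793633304707061
```

```bash
python3 -m crank '{"offset":[[0.133,-0.066,0],[0.133,-0.066,0],[0.133,-0.066,0],[0.133,-0.066,0.03],[0.133,-0.066,0.06],[0.133,-0.066,0.085],[0.133,-0.066,0.085],[0.133,-0.066,0.085],[0.133,-0.066,0.085],[0.133,-0.066,0.085]],"delta_rot":[[0,0,0],[0,0,0],[0,0,0],[0,0,0],[0,0,0],[0,0,0],[0,0,0],[0,0,0],[0,0,0],[0,0,0]],"jaw":[1,1,1,1,1,1,0.3,0.3,0.3,0.3]}' 20; python3 - <<'E'
from b import *
snap('wrist','w4'); b=np.load('board.npy'); print(W2B(b,robot.observe()['eef_pos']))
E
```

```text
time_s: 4.35
eef_pos: [0.5211, 0.0479, 0.0369]
ee_rot: [-0.174, 3.135, 0.001]
ft_force: [-0.5, -0.0, -0.3]
gripper_width: 0.649
grasp_force: 0.0
[ 0.0004 -0.0324  0.0367]
```

View pics/w4.png

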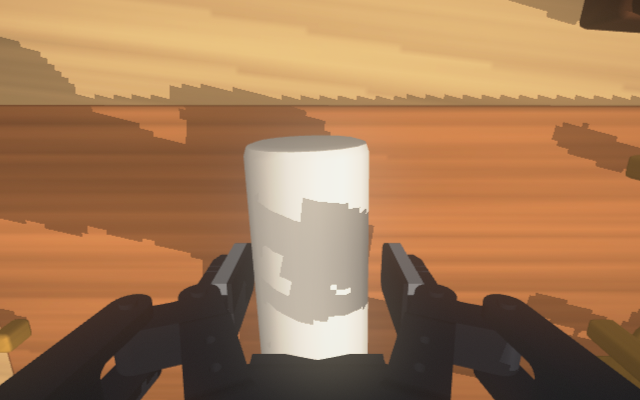

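The tube spans columns about 255–369 at row 250. It sits loosely between the fingers, near the left (-y) one, and the board edge at row 106 is level, so the tool is aligned with the board. Next I'll roll it +y slowly.

```bash
python3 -m crank '{"offset":[[0,0.002,0],[0,0.005,0],[0,0.009,0],[0,0.013,0],[0,0.017,0],[0,0.021,0],[0,0.025,0],[0,0.029,0],[0,0.033,0],[0,0.037,0],[0,0.041,0],[0,0.045,0],[0,0.049,0],[0,0.052,0],[0,0.054,0],[0,0.056,0],[0,0.057,0],[0,0.058,0],[0,0.058,0],[0,0.058,0]],"delta_rot":[[0,0,0],[0,0,0],[0,0,0],[0,0,0],[0,0,0],[0,0,0],[0,0,0],[0,0,0],[0,0,0],[0,0,0],[0,0,0],[0,0,0],[0,0,0],[0,0,0],[0,0,0],[0,0,0],[0,0,0],[0,0,0],[0,0,0],[0,0,0]],"jaw":[0.3,0.3,0.3,0.3,0.3,0.3,0.3,0.3,0.3,0.3,0.3,0.3,0.3,0.3,0.3,0.3,0.3,0.3,0.3,0.3]}'; python3 - <<'E'
from b import *
snap('wrist','w5'); snap('scene','s5'); b=np.load('board.npy'); print(W2B(b,robot.observe()['eef_pos']))
for n in('w4','w5'):
    r=cv2.imread(f'pics/{n}.png')[190].astype(int); m=np.where(r.min(1)>110)[0]; print(n,m.min(),m.max(),len(m))
E
```

```text
time_s: 6.4
eef_pos: [0.5156, 0.091, 0.0358]
ee_rot: [0.175, -3.137, -0.0]
ft_force: [-0.2, -0.0, 0.1]
gripper_width: 0.647
grasp_force: 0.0
[-0.0002  0.0109  0.0358]
w4 247 368 122
w5 240 363 124
```

```bash
python3 -m crank '{"offset":[[0,0,0],[0,0,0],[0,0,0],[0,0,-0.06],[-0.03,-0.01,-0.085],[-0.14,-0.048,-0.085],[-0.14,-0.048,-0.085],[-0.14,-0.048,-0.085],[-0.14,-0.048,-0.085],[-0.14,-0.048,-0.085]],"delta_rot":[[0,0,0],[0,0,0],[0,0,0],[0,0,0],[0,0,0],[0,0,0],[0,0,0],[0,0,0],[0,0,0],[0,0,0]],"jaw":[0.6,1,1,1,1,1,1,1,1,1]}'; python3 - <<'E'
from b import *
snap('wrist','w6'); b=np.load('board.npy'); c=ld('w6')
u=proj(c,B2W(b,[.070,.009,.0345])).astype(int); im=cv2.imread('pics/w6.png')
x0,y0=u-[65,65]; print(u,x0,y0,W2B(b,robot.observe()['eef_pos']))
a=cv2.resize(im[y0:y0+130,x0:x0+130],(520,520),interpolation=cv2.INTER_CUBIC)
cv2.imwrite('pics/pins6.png',np.hstack([a,cv2.resize(im[:,300:],(280,520))]))
E
```

```text
time_s: 7.5
eef_pos: [0.623, 0.0668, 0.0991]
ee_rot: [0.174, -3.135, 0.0]
ft_force: [0.2, 0.2, 0.4]
gripper_width: 0.998
grasp_force: 0.0
[379 166] 314 101 [ 0.1039 -0.0247  0.0994]
```

View pics/pins6.png

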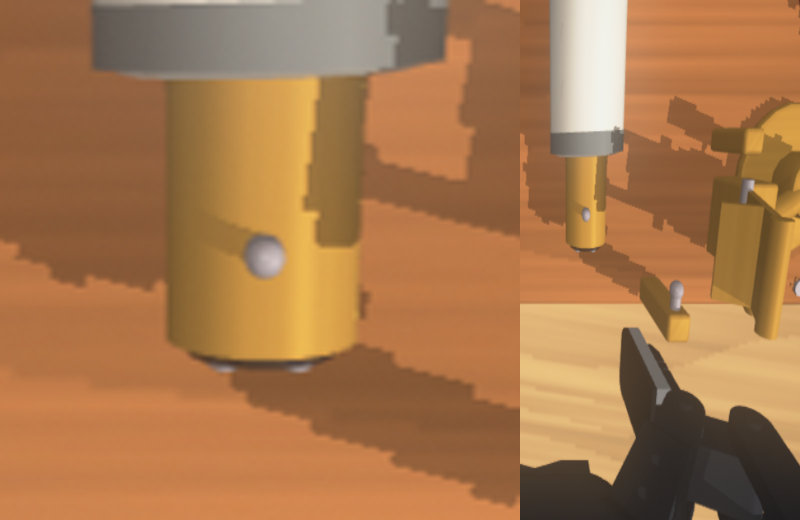

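The upper pin now points roughly up at crop (266,257), with cap edges at 167 and 360. I'll compute the angle from these.

```bash
cat > up.py <<'E'
from b import *
def upfit(c,b,pin,L,R,x=.072,z=.0345):
    a=np.linspace(0,2*np.pi,181)
    def f(p):
        q=[proj(c,B2W(b,[x,p[0]+.013*np.cos(t),z+.013*np.sin(t)]))[0] for t in a]
        h=.0168; return [min(q)-L,max(q)-R,3*(proj(c,B2W(b,[x,p[0]+h*np.sin(p[1]),z+h*np.cos(p[1])]))[0]-pin)]
    r=least_squares(f,[0,0],x_scale=[.003,.1],diff_step=1e-3); return r.x[0],np.degrees(r.x[1]),r.fun
E
python3 - <<'E'
from up import *
b=np.load('board.npy'); k=.25
print(upfit(ld('w6'),b,314+266*k,314+167*k,314+360*k))
E
```

```text
(np.float64(0.009248820824775041), np.float64(-8.279717805642687), array([-0.0207,  0.0202, -0.    ]))
```

```bash
python3 - <<'E'
from b import *
b=np.load('board.npy')
def tube(n,rows):
    c=ld(n); im=cv2.imread(f'pics/{n}.png').astype(int); a=np.linspace(0,np.pi*2,121)
    for v in rows:
        d=np.abs(np.diff(im[v].sum(1))); s=im[v]; sat=s.max(1)-s.min(1); m=np.where((sat<45)&(s.min(1)>90))[0]
        if len(m)<20: print(n,v,'none');continue
        L,R=m.min(),m.max()+1
        X=W2B(b,onz(c,((L+R)/2,v),.0345+.012)); x=X[0]
        f=lambda p:(lambda q:[min(q)-L,max(q)-R])([proj(c,B2W(b,[x,p[0]+.0225*np.cos(t),.0345+p[1]*.0225*np.sin(t)]))[0] for t in a])
        r=least_squares(f,[0.,1.],x_scale=[.003,1],diff_step=1e-3); print(n,v,L,R,'x',x,'y',r.x[0],np.round(r.fun,1))
tube('w4',(160,190,220)); tube('w5',(160,190,220)); tube('w6',(10,30,60,90))
E
```

```text
w4 160 244 368 x -0.048968132293244766 y -0.0365955328958135 [-0.2  0.2]
w4 190 246 368 x -0.038781757035772094 y -0.036299212463465146 [ 0.1 -0.2]
w4 220 249 368 x -0.028095331326413907 y -0.035800889325205844 [-0.  0.]
w5 160 237 362 x -0.049906328458051284 y 0.004501519728982186 [-0.2  0.2]
w5 190 240 362 x -0.039812588185492555 y 0.004930139415532667 [-0.3  0.3]
w5 220 243 363 x -0.02922696408877973 y 0.0055646959103722035 [-0.  0.]
w6 10 336 429 x -0.004274354376976487 y 0.006678175253041813 [-0.  0.]
w6 30 336 428 x 0.0040812175243599425 y 0.006814665280557427 [0. 0.]
w6 60 337 427 x 0.017062863339834547 y 0.007523799931906222 [0. 0.]
w6 90 337 426 x 0.030614815394286028 y 0.007764939555910132 [-0.  0.]
```

```bash
python3 -m crank '{"offset":[[0.138,0.046,0],[0.138,0.046,0],[0.138,0.046,0],[0.138,0.046,0.04],[0.138,0.046,0.083],[0.138,0.046,0.083],[0.138,0.046,0.083],[0.138,0.046,0.083],[0.138,0.046,0.083],[0.138,0.046,0.083],[0.138,0.046,0.083],[0.138,0.046,0.083],[0.138,0.046,0.083],[0.138,0.046,0.083]],"delta_rot":[[0,0,0],[0,0,0],[0,0,0],[0,0,0],[0,0,0],[0,0,0],[0,0,0],[0,0,0],[0,0,0],[0,0,0],[0,0,0],[0,0,0],[0,0,0],[0,0,0]],"jaw":[1,1,1,1,1,0.6,0.4,0.3,0.2,0.15,0.1,0.0,0.0,0.0]}' 20; python3 -c "
from b import *
b=np.load('board.npy'); print(W2B(b,robot.observe()['eef_pos']))"
```

```text
time_s: 8.95
eef_pos: [0.5176, 0.0899, 0.0381]
ee_rot: [-0.175, 3.136, 0.0]
ft_force: [-2.3, 0.1, 5.8]
gripper_width: 0.524
grasp_force: 19.4
[0.0016 0.0096 0.0381]
```

```bash
python3 -m crank '{"offset":[[0,0.003,0],[0,0.009,0],[0,0.016,0],[0,0.023,0],[0,0.030,0],[0,0.037,0],[0,0.044,0],[0,0.051,0],[0,0.058,0],[0,0.065,0],[0,0.072,0],[0,0.077,0],[0,0.080,0],[0,0.082,0],[0,0.082,0],[0,0.082,0]],"delta_rot":[[0,0,0],[0,0,0],[0,0,0],[0,0,0],[0,0,0],[0,0,0],[0,0,0],[0,0,0],[0,0,0],[0,0,0],[0,0,0],[0,0,0],[0,0,0],[0,0,0],[0,0,0],[0,0,0]],"jaw":[0,0,0,0,0,0,0,0,0,0,0,0,0,0,0,0]}' 20; python3 -c "
from b import *
b=np.load('board.npy'); snap('wrist','w7'); print(W2B(b,robot.observe()['eef_pos']))"
```

```text
time_s: 10.55
eef_pos: [0.5107, 0.1505, 0.0381]
ee_rot: [-0.175, 3.136, -0.001]
ft_force: [-0.3, -2.6, 6.6]
gripper_width: 0.525
grasp_force: 19.5
[0.0014 0.0706 0.0381]
```

View pics/w7.png

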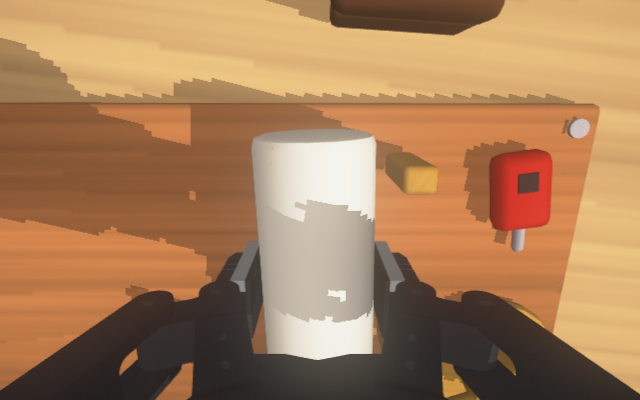

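The tube is gripped, and the near stop post shows just right of it: top-left edge about (403,180), right edge about 437. The fob at (520,190) is clear of the leading finger.

```bash
python3 - <<'E'
from b import *
b=np.load('board.npy'); c=ld('w7')
for u,z in [((403,180),.047),((407,192),.047),((437,192),.047),((387,155),.012),((387,172),.012),((598,105),.012),((0,104),.012)]: print(u,W2B(b,onz(c,u,z)))
X=W2B(b,onz(c,((252+376)/2,145),.046)); print(X)
a=np.linspace(0,6.28,121)
for r,L,R in((145,252,376),(220,259,375.5)):
    x=W2B(b,onz(c,((L+R)/2,r),.046))[0]
    f=lambda p:(lambda q:[min(q)-L,max(q)-R])([proj(c,B2W(b,[x,p[0]+.0225*np.cos(t),.0345+p[1]*.0225*np.sin(t)]))[0] for t in a])
    print(x,least_squares(f,[.07,1],x_scale=[.003,1],diff_step=1e-3).x)
E
```

```text
(403, 180) [-0.0412  0.0994  0.047 ]
(407, 192) [-0.037  0.101  0.047]
(437, 192) [-0.0371  0.1112  0.047 ]
(387, 155) [-0.0443  0.1005  0.012 ]
(387, 172) [-0.0369  0.101   0.012 ]
(598, 105) [-0.0653  0.1868  0.012 ]
(0, 104) [-0.0652 -0.0609  0.012 ]
[-0.0528  0.0694  0.046 ]
-0.052763572159700116 [ 0.0693 -0.0098]
-0.026588968139317284 [ 0.0706 -0.0098]
```

```bash
python3 -m crank '{"offset":[[0,0.003,0],[0,0.006,0],[0,0.008,0],[0,0.009,0],[0,0.010,0],[0,0.011,0],[0,0.012,0],[0,0.012,0]],"delta_rot":[[0,0,0],[0,0,0],[0,0,0],[0,0,0],[0,0,0],[0,0,0],[0,0,0],[0,0,0]],"jaw":[0,0,0,0,0,0,0,0]}' 20; python3 -c "
from b import *
b=np.load('board.npy'); print(W2B(b,robot.observe()['eef_pos']),b)"
```

```text
time_s: 11.4
eef_pos: [0.5088, 0.1571, 0.0379]
ee_rot: [0.174, -3.135, 0.006]
ft_force: [1.1, -13.4, 10.3]
gripper_width: 0.521
grasp_force: 19.0
[0.0002 0.0773 0.0379] [0.517  0.0802 0.1096]
```

```bash
python3 -m crank '{"offset":[[0,-0.001,0],[0,-0.002,0],[0,-0.002,0],[0,-0.002,-0.05],[0,-0.002,-0.088],[0,-0.07,-0.088],[0,-0.137,-0.088],[-0.06,-0.137,-0.088],[-0.137,-0.137,-0.088],[-0.137,-0.137,-0.088],[-0.137,-0.137,-0.088],[-0.137,-0.137,-0.088]],"delta_rot":[[0,0,0],[0,0,0],[0,0,0],[0,0,0],[0,0,0],[0,0,0],[0,0,0],[0,0,0],[0,0,0],[0,0,0],[0,0,0],[0,0,0]],"jaw":[0.1,0.25,0.4,0.4,0.4,0.4,0.4,0.4,0.4,0.4,0.4,0.4]}'; python3 - <<'E'
from b import *
snap('wrist','w8'); b=np.load('board.npy'); c=ld('w8')
u=proj(c,B2W(b,[.060,.0775,.045])).astype(int); im=cv2.imread('pics/w8.png')
x0,y0=u-[65,65]; y0=max(y0,0); print(u,x0,y0,W2B(b,robot.observe()['eef_pos']))
cv2.imwrite('pics/pins8.png',np.hstack([cv2.resize(im[y0:y0+130,x0:x0+130],(520,520),interpolation=cv2.INTER_CUBIC),cv2.resize(im[:300,360:],(280,300))[:,:].copy() if 0 else cv2.copyMakeBorder(cv2.resize(im[:300,360:],(280,300)),0,220,0,0,cv2.BORDER_CONSTANT)]))
E
```

```text
time_s: 12.6
eef_pos: [0.6221, 0.0691, 0.1026]
ee_rot: [0.174, -3.135, 0.0]
ft_force: [-1.0, 1.0, -0.1]
gripper_width: 0.698
grasp_force: 0.0
[509 150] 444 85 [ 0.103  -0.0224  0.103 ]
```

View pics/pins8.png

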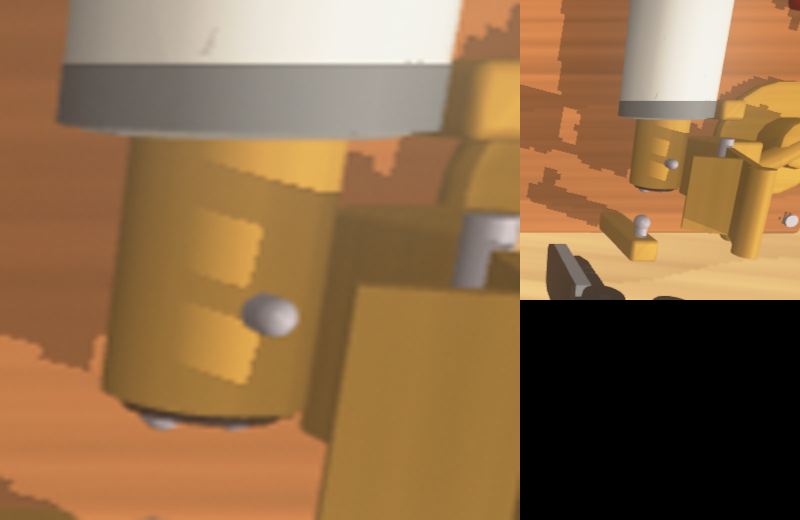

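```bash
python3 - <<'E'
from b import *
b=np.load('board.npy'); c=ld('w8'); k=.25; o=np.array([444,85])
a=np.linspace(0,2*np.pi,361); lin=lambda p,q,v:p[0]+(q[0]-p[0])*(v-p[1])/(q[1]-p[1])
crop=lambda X:(proj(c,B2W(b,X))-o)/k
def res(p):
    q=np.array([crop([.072,p[0]+.013*np.cos(t),.0345+.013*np.sin(t)]) for t in a])
    L=np.array([x-lin((130,140),(103,390),v) for x,v in q]).min(); R=np.array([x-lin((345,160),(298,410),v) for x,v in q]).max()
    return L,R
for y in(.0745,.0755,.0765,.0775,.0785): print(y,res([y]))
for y in (.0755,.0775):
  for d in(-10,-5,0,5,10):
    h=.0165;r=np.radians(d); print(y,d,crop([.072,y+h*np.sin(r),.0345+h*np.cos(r)]))
E
```

```text
0.0745 (np.float64(-21.688436526206814), np.float64(-14.731136333826896))
0.0755 (np.float64(-14.694044639411032), np.float64(-7.314551766823286))
0.0765 (np.float64(-7.705683805962522), np.float64(0.1020013249936369))
0.0775 (np.float64(-0.717350919350821), np.float64(7.518522941824358))
0.0785 (np.float64(6.270954020592015), np.float64(14.93501308387016))
0.0755 -10 [234.551  363.6212]
0.0755 -5 [246.4386 363.9415]
0.0755 0 [257.9196 364.0587]
0.0755 5 [268.883  363.9716]
0.0755 10 [279.2239 363.6811]
0.0775 -10 [250.1427 363.6421]
0.0775 -5 [262.046  363.9624]
0.0775 0 [273.5322 364.0796]
0.0775 5 [284.4902 363.9925]
0.0775 10 [294.8153 363.7019]
```

```bash
python3 - <<'E'
from b import *
b=np.load('board.npy')
c=ld('w8'); im=cv2.imread('pics/w8.png').astype(int)
for col in (380,400,560-0):
    g=np.diff(cv2.GaussianBlur(cv2.imread('pics/w8.png'),(1,5),0)[215:255,col].astype(int)[:,0]); r=215+np.argmax(g)+.5; print('far edge',col,r,W2B(b,onz(c,(col,r),.012)))
print('pin w8',W2B(b,onz(c,(444+276*.25,85+315*.25),.051)))
print('pin w6',W2B(b,onz(ld('w6'),(314+266*.25,101+257*.25),.051)))
print('capend w8 lower',W2B(b,onz(c,(444+200*.25,85+412*.25),.0345)))
print('cover end corners? ',[W2B(b,onz(c,(360+u,v),.049)) for u,v in((653-520,248),(628-520,225))])
c1=ld('w1'); print('w1 pins',W2B(b,onz(c1,(276,244),.028)),W2B(b,onz(c1,(307,248),.041)))
c=ld('w2');print('w2 pins',W2B(b,onz(c,(375.4+1,168.1),.028)),W2B(b,onz(c,(444.6,171),.041)))
for n,u in(('w4',(306,143)),('w5',(300,143)),('w7',(314,136))): 
    c=ld(n); print(n,'near end top?',W2B(b,onz(c,u,.05)))
for n,col in(('w4',310),('w5',300),('w7',314)):
    print(n,cv2.cvtColor(cv2.imread(f'pics/{n}.png'),cv2.COLOR_BGR2GRAY)[120:160:2,col])
E
```

```text
far edge 380 232.5 [0.1181 0.0187 0.012 ]
far edge 400 232.5 [0.1181 0.0318 0.012 ]
far edge 560 235.5 [0.1201 0.137  0.012 ]
pin w8 [0.0656 0.0769 0.051 ]
pin w6 [0.0666 0.0066 0.051 ]
capend w8 lower [0.0824 0.0776 0.0345]
cover end corners?  [array([0.1128, 0.0741, 0.049 ]), array([0.0994, 0.0588, 0.049 ])]
w1 pins [ 0.0693 -0.0465  0.028 ] [ 0.0681 -0.0177  0.041 ]
w2 pins [ 0.0685 -0.0491  0.028 ] [ 0.0676 -0.0149  0.041 ]
w4 near end top? [-0.055  -0.0361  0.05  ]
w5 near end top? [-0.0558  0.0055  0.05  ]
w7 near end top? [-0.0561  0.0695  0.05  ]
w4 [112 110 110 115 118 119 120 121 141 143 145 147 149 151 156 168 237 237
 238 238]
w5 [112 112 111 112 115 120 119 129 141 143 144 147 148 153 160 223 236 236
 237 237]
w7 [116 118 121 124 127 145 147 151 152 154 162 196 240 240 239 239 240 240
 240 240]
```

Upper pin is about +3° off upright and y is at home, but the lamp sits about 4.7 mm short in x. I'll grip it again and slide it along +x.

```bash
python3 -m crank '{"offset":[[0.065,0,0],[0.13,0,0],[0.141,0.05,0],[0.141,0.115,0],[0.141,0.133,0],[0.141,0.133,0.04],[0.141,0.133,0.075],[0.141,0.133,0.088],[0.141,0.133,0.088],[0.141,0.133,0.088],[0.141,0.133,0.088],[0.141,0.133,0.088],[0.141,0.133,0.088],[0.141,0.133,0.088],[0.139,0.133,0.088],[0.137,0.133,0.088],[0.135,0.133,0.088],[0.134,0.133,0.088],[0.134,0.133,0.088],[0.134,0.133,0.088]],"delta_rot":[[0,0,0],[0,0,0],[0,0,0],[0,0,0],[0,0,0],[0,0,0],[0,0,0],[0,0,0],[0,0,0],[0,0,0],[0,0,0],[0,0,0],[0,0,0],[0,0,0],[0,0,0],[0,0,0],[0,0,0],[0,0,0],[0,0,0],[0,0,0]],"jaw":[0.4,0.4,0.4,0.4,0.4,0.4,0.4,0.4,0.4,0.25,0.15,0,0,0,0,0,0,0,0,0]}' 20; python3 - <<'E'
from b import *
b=np.load('board.npy'); snap('wrist','w9'); print(W2B(b,robot.observe()['eef_pos']))
print(cv2.cvtColor(cv2.imread('pics/w9.png'),cv2.COLOR_BGR2GRAY)[126:160:2,314])
E
```

```text
time_s: 14.65
eef_pos: [0.511, 0.1565, 0.0386]
ee_rot: [0.174, -3.136, 0.001]
ft_force: [-8.4, -0.5, 13.7]
gripper_width: 0.52
grasp_force: 20.7
[0.0023 0.0765 0.0386]
[122 122 124 125 143 146 148 150 152 155 161 189 240 239 239 238 238]
```

```bash
python3 -m crank '{"offset":[[-0.002,0,0],[-0.003,0.001,0],[-0.003,0.002,0],[-0.003,0.003,0],[-0.003,0.003,0]],"delta_rot":[[0,0,0],[0,0,0],[0,0,0],[0,0,0],[0,0,0]],"jaw":[0,0,0,0,0]}' 20; python3 - <<'E'
from b import *
b=np.load('board.npy'); snap('wrist','w10'); print(W2B(b,robot.observe()['eef_pos']))
print(cv2.cvtColor(cv2.imread('pics/w10.png'),cv2.COLOR_BGR2GRAY)[126:164:2,314])
E
python3 -m crank '{"offset":[[0,0,0],[0,-0.002,0],[0,-0.002,0],[0,-0.002,-0.05],[0,-0.002,-0.088],[0,-0.07,-0.088],[0,-0.137,-0.088],[-0.06,-0.137,-0.088],[-0.137,-0.137,-0.088],[-0.137,-0.137,-0.088],[-0.137,-0.137,-0.088],[-0.137,-0.137,-0.088]],"delta_rot":[[0,0,0],[0,0,0],[0,0,0],[0,0,0],[0,0,0],[0,0,0],[0,0,0],[0,0,0],[0,0,0],[0,0,0],[0,0,0],[0,0,0]],"jaw":[0.1,0.25,0.4,0.4,0.4,0.4,0.4,0.4,0.4,0.4,0.4,0.4]}'; python3 - <<'E'
from b import *
snap('wrist','w11'); b=np.load('board.npy'); c=ld('w11')
u=proj(c,B2W(b,[.060,.0775,.045])).astype(int); im=cv2.imread('pics/w11.png')
x0,y0=u-[65,65]; y0=max(y0,0); print(u,x0,y0,W2B(b,robot.observe()['eef_pos']))
cv2.imwrite('pics/pins11.png',np.hstack([cv2.resize(im[y0:y0+130,x0:x0+130],(520,520),interpolation=cv2.INTER_CUBIC),cv2.copyMakeBorder(im[:300,360:],0,220,0,0,cv2.BORDER_CONSTANT)]))
E
```

```text
time_s: 15.2
eef_pos: [0.5129, 0.1574, 0.0386]
ee_rot: [0.174, -3.135, 0.004]
ft_force: [-5.4, -9.0, 14.8]
gripper_width: 0.52
grasp_force: 20.8
[0.0044 0.0772 0.0386]
[124 124 123 122 144 147 149 151 153 156 162 189 241 240 240 239 239 240
 240]
time_s: 16.45
eef_pos: [0.6267, 0.0688, 0.1026]
ee_rot: [0.174, -3.135, 0.0]
ft_force: [-0.4, -0.0, 0.0]
gripper_width: 0.699
grasp_force: 0.0
[512 142] 447 77 [ 0.1075 -0.0232  0.103 ]
```

View pics/pins11.png

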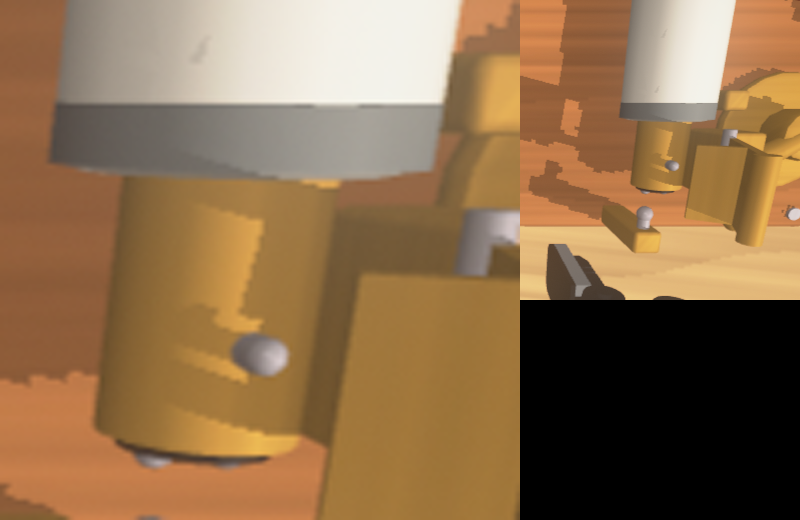

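```bash
python3 - <<'E'
from b import *
b=np.load('board.npy'); c=ld('w11'); k=.25; o=np.array([447,77])
a=np.linspace(0,2*np.pi,361); lin=lambda p,q,v:p[0]+(q[0]-p[0])*(v-p[1])/(q[1]-p[1])
crop=lambda X:(proj(c,B2W(b,X))-o)/k
for y in(.0755,.0765,.0775,.0785):
    q=np.array([crop([.072,y+.013*np.cos(t),.0345+.013*np.sin(t)]) for t in a])
    print(y,min(x-lin((122,180),(95,425),v) for x,v in q),max(x-lin((338,185),(297,440),v) for x,v in q),[crop([.072,y+.0165*np.sin(d),.0345+.0165*np.cos(d)])[0].round() for d in np.radians([-10,-5,0,5])])
print('pin',W2B(b,onz(c,o+np.array([266,354])*k,.051)))
for col in (380,400,620):
    g=np.diff(cv2.GaussianBlur(cv2.imread('pics/w11.png'),(1,5),0)[205:255,col].astype(int)[:,0]); r=205+np.argmax(g)+.5; print('far edge',r,W2B(b,onz(c,(col,r),.012)))
E
```

```text
0.0755 -13.335307584764564 -10.509687744627115 [np.float64(234.0), np.float64(246.0), np.float64(257.0), np.float64(269.0)]
0.0765 -6.304276588304333 -3.0454390590407456 [np.float64(242.0), np.float64(254.0), np.float64(265.0), np.float64(276.0)]
0.0775 0.7267253405105834 4.418776866523331 [np.float64(250.0), np.float64(262.0), np.float64(273.0), np.float64(284.0)]
0.0785 7.757698201859526 11.882960032282426 [np.float64(257.0), np.float64(269.0), np.float64(281.0), np.float64(292.0)]
pin [0.0712 0.0765 0.051 ]
far edge 226.5 [0.1186 0.0177 0.012 ]
far edge 226.5 [0.1186 0.0308 0.012 ]
far edge 225.5 [0.1177 0.174  0.012 ]
```

Lamp is at home: pin x is about 72 mm, y about 77 mm, and the pins are within about 2° of upright. Next is the cover: shut the fingers and go above its outer face.

```bash
python3 -m crank '{"offset":[[0,0,-0.056],[0.02,0.03,-0.056],[0.0447,0.09,-0.056],[0.0447,0.15,-0.056],[0.0447,0.1616,-0.056],[0.0447,0.1616,-0.056],[0.0447,0.1616,-0.056],[0.0447,0.1616,-0.056]],"delta_rot":[[0,0,0],[0,0,0],[0,0,0],[0,0,0],[0,0,0],[0,0,0],[0,0,0],[0,0,0]],"jaw":[-1,-1,-1,-1,-1,-1,-1,-1]}'; python3 - <<'E'
from b import *
b=np.load('board.npy'); snap('wrist','w12'); print(W2B(b,robot.observe()['eef_pos']))
E
```

```text
time_s: 17.3
eef_pos: [0.5805, 0.1846, 0.1454]
ee_rot: [0.174, -3.137, 0.0]
ft_force: [-0.9, -0.4, 0.2]
gripper_width: -0.002
grasp_force: 0.0
[0.0746 0.0967 0.1453]
```

View pics/w12.png

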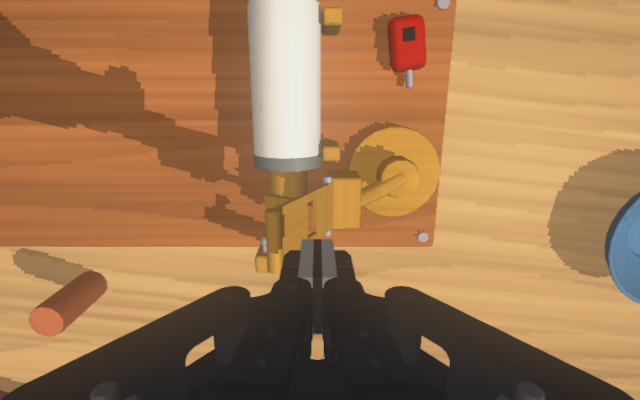

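The tube touches both stop posts (posts at (331,17) and (331,154)). The cover and its pin window are at about (310,215), beside the shut fingertips at (318,255). Now I'll press along the arc.

```bash
python3 -m crank '{"offset":[[0,0,0.025],[-0.0,-0.0116,0.0421],[0,-0.018,0.045],[0,-0.0243,0.0483],[0,-0.03,0.053],[0,-0.0363,0.0572],[0,-0.042,0.063],[0,-0.0476,0.0683],[0,-0.052,0.076],[0,-0.0556,0.0824],[0,-0.0556,0.0824]],"delta_rot":[[0,0,0],[0,0,0],[0,0,0],[0,0,0],[0,0,0],[0,0,0],[0,0,0],[0,0,0],[0,0,0],[0,0,0],[0,0,0]],"jaw":[-1,-1,-1,-1,-1,-1,-1,-1,-1,-1,-1]}'; python3 - <<'E'
from b import *
b=np.load('board.npy'); print(W2B(b,robot.observe()['eef_pos']))
E
```

```text
time_s: 18.45
eef_pos: [0.5851, 0.1435, 0.0827]
ee_rot: [0.174, -3.136, 0.001]
ft_force: [-0.0, 0.7, 0.1]
gripper_width: -0.001
grasp_force: 0.3
[0.0746 0.0555 0.0827]
```

```bash
python3 -m crank '{"offset":[[0,-0.002,0.004],[0,-0.003,0.008],[0,-0.004,0.012],[0,-0.004,0.016],[0,-0.004,0.018],[0,-0.004,0.020],[0,-0.004,0.020]],"delta_rot":[[0,0,0],[0,0,0],[0,0,0],[0,0,0],[0,0,0],[0,0,0],[0,0,0]],"jaw":[-1,-1,-1,-1,-1,-1,-1]}'; python3 - <<'E'
from b import *
b=np.load('board.npy'); print(W2B(b,robot.observe()['eef_pos']))
E
```

```text
time_s: 19.15
eef_pos: [0.5861, 0.1411, 0.0707]
ee_rot: [-0.176, 3.135, -0.001]
ft_force: [-7.0, -0.3, 21.5]
gripper_width: -0.004
grasp_force: 10.7
[0.0753 0.053  0.0707]
```

Tip height is about 52 mm, which matches the shut cover. Lift off and check.

```bash
python3 -m crank '{"offset":[[0,0,-0.02],[0,0,-0.06],[0.03,-0.06,-0.11],[0.03,-0.09,-0.13],[0.03,-0.09,-0.13],[0.03,-0.09,-0.13],[0.03,-0.09,-0.13]],"delta_rot":[[0,0,0],[0,0,0],[0,0,0],[0,0,0],[0,0,0],[0,0,0],[0,0,0]],"jaw":[-1,-1,-1,-1,-1,-1,-1]}'; python3 - <<'E'
from b import *
snap('wrist','w13'); b=np.load('board.npy'); c=ld('w13')
u=proj(c,B2W(b,[.06,.0775,.049])).astype(int); im=cv2.imread('pics/w13.png')
x0=min(max(u[0]-140,0),360);y0=min(max(u[1]-140,0),120); print(u,x0,y0)
cv2.imwrite('pics/end.png',cv2.resize(im[y0:y0+280,x0:x0+280],(600,600),interpolation=cv2.INTER_CUBIC))
E
```

```text
time_s: 19.85
eef_pos: [0.5704, 0.0716, 0.1651]
ee_rot: [0.174, -3.135, 0.001]
ft_force: [0.1, 0.6, -0.0]
gripper_width: -0.002
grasp_force: 0.0
[444 210] 304 70
```

View pics/end.png

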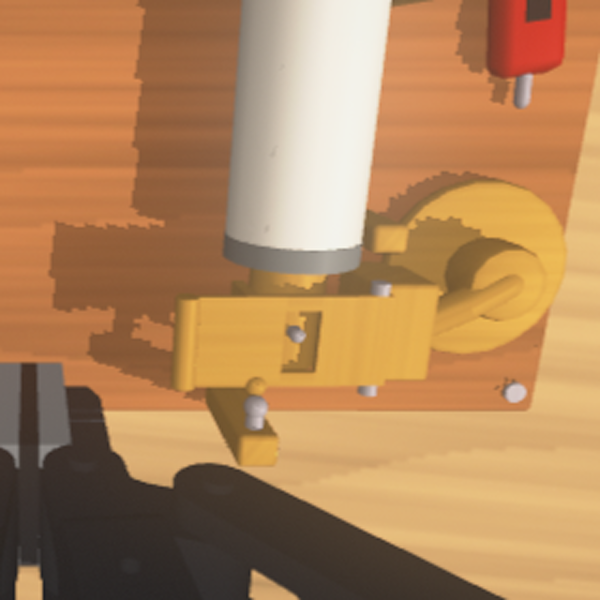

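The cover is shut and level, caught at (256,385), and the upper pin shows in the window at (296,333). The gripper is clear, so I'm handing in.

```bash
python3 -c "
from cell import robot
print(robot.hand_in())"
```

```text
the job is handed in; nothing more can be done
None
```

The lamp is rolled upright and up against both stop posts, with its cap under the socket cover, which snapped shut and stayed shut when released; I handed the job in at about 20 s with the gripper clear, having seen no bystander moved but not checked each one afterwards.

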